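# Load the full-length cells into the pack-building tray

## Robot

A 6-joint arm with a two-finger parallel gripper is mounted at the origin on a cart in front of the work surface, level with it; the furniture and walls round the work are solid. World frame = base frame: x ahead of the robot, y to its left, z up, the work surface at z = 0. Lengths are in mm, angles in rad, forces in N, time in s.
With the tool pointing down it reaches from about 350 to 975 mm from the base axis. Payload 7.1 kg.
Tool frame: the origin (TCP) lies between the finger pads; the fingertips stand 14 mm ahead of it and the grasp point (between the pads) lies 5 mm behind it (ctrl.tcp_to_tips is the distance from the TCP to the fingertips, in mm); z points along the fingers, y is the line along which they close (so a half turn about z gives the same grasp; the last joint's range is limited). The gripper opens to 88 mm and grips with 3 to 60 N. Pads are 20 mm wide; open, the fingers measure 115 mm over their backs; the gripper's body (75 mm by 178 mm) begins 61 mm behind the grasp point.
Start: joints at [-1.326, 0.423, 1.63, -0, 1.089, -0.019], TCP at [162.988, -603.357, 236.675] pointing down, gripper open.
Joint ranges: [-3, 3], [-0.9, 2.11], [0.09, 2.58], [-1.31, 4.45], [0.11, 2.69], [-2.54, 2.54]. Speed limits (rad/s): [2.39, 2.39, 3.01, 3.14, 3.14, 3.14].

## Interface

Orientations are given as a rotation vector (axis times angle).
In Python, from workcell import ctrl gives the robot as it stands.
- The arm moves only by the tool apply_moves, never from a script. Its argument "series" is a list that holds one entry, the list of rows, each a list of 7 numbers: the shift along the tool's x, y, z in cm, then the turn, a rotation vector about the tool's x, y, z in degrees, then the opening, from 0 (shut) to 1 (fully open). A call has 1 to 12 rows; each row shifts and turns the commanded pose from where the row before left it, along the tool's axes as they then stand; what a row does not reach is not made up. A row lasts 1/10 s, in which the tool goes at most 50 mm and 8.59 degrees, less where a joint would pass 70% of its speed; a pose out of reach is approached as far as the arm can. A call with a gripper value outside its range is refused whole. The fingers move at their own pace and stop on an object; the grip force is fixed at half the most. Time passes only in rows, so rows that do not move let the fingers close. It gives the time, the measured TCP pose, the force and the opening at its end, in the units of the state.
- ctrl.get_obs(): the state, without advancing time (a new reading comes with each control period).
- ctrl.get_image(name): name is "side" or "top" or "wrist"; returns a dict with "img" (384x512x3 uint8, blue, green, red), "K" (3x3 intrinsics, pixels), "cam_to_world" (4x4, takes a point from camera to world coordinates). Camera axes: x right, y down, z forward; pixel columns grow to the right and rows downward; lengths in mm; the calibration is good to about 2 mm. A picture is of the moment at which its call begins. There is no depth.
- ctrl.close_job(): hands the job in, once; it reports no verdict.
The state is a dict: "t": time; "qpos": joint angles; "qvel": joint speeds; "joint_torque": joint torques, N m; "ee_pos": TCP position; "orientation": TCP orientation; "ft_force": force on the tool from outside, world axes, zero at the start; "moment": the same for the moment, N m; "width": finger opening in mm.
Only numpy, scipy, OpenCV 4.12 (cv2) and the standard library are available. Lean on these libraries where they do the work, as an engineer would, in place of code of your own. Each camera call takes 0.05 s, during which the arm holds its last target. There are 200 camera calls.

## Task

Collect the four full-length battery cells into the tray, one per cup: the two slim ones in the two narrow cups and the two fat ones in the two wide cups, each standing upright on the floor of its cup. Lower the cells into place rather than dropping them. Leave the short cell and the short capacitor standing where they are on the table.

Things in the scene. Friction and masses are not known exactly. Their poses are not given: they have to be found in the camera images.
- slim_cell_a: Full-length slim battery cell, a plain cylinder of 18.4 mm diameter and 65 mm height, about 46 g; grey sleeve, metal cap on top. Belongs in either narrow cup. Origin: centre of its underside; z is up its axis, which points up at the start; it stands upright on the table.
- slim_cell_b: Full-length slim battery cell, a plain cylinder of 18.4 mm diameter and 65 mm height, about 46 g; blue-green sleeve, metal cap on top. Belongs in either narrow cup. Origin: centre of its underside; z is up its axis, which points up at the start; it stands upright on the table.
- fat_cell_a: Full-length fat battery cell, a plain cylinder of 32 mm diameter and 70 mm height, about 140 g; grey sleeve, metal button in a white ring on top. Belongs in either wide cup. Origin: centre of its underside; z is up its axis, which points up at the start; it stands upright on the table.
- fat_cell_b: Full-length fat battery cell, a plain cylinder of 32 mm diameter and 70 mm height, about 140 g; blue sleeve, metal button in a white ring on top. Belongs in either wide cup. Origin: centre of its underside; z is up its axis, which points up at the start; it stands upright on the table.
- short_cell: Look-alike to leave alone: short slim cell of 18.4 mm diameter but only 35 mm height, grey sleeve, metal button in a white ring on top. Origin: centre of its underside; z is up its axis, which points up at the start; it stands upright on the table.
- capacitor: Look-alike to leave alone: short fat capacitor can of 32 mm diameter, 42 mm height without the two thin metal tabs (7 mm) on its black top, blue sleeve. Origin: centre of its underside; z is up its axis, which points up at the start; it stands upright on the table.
- narrow_cup_a: Fixed grey block 58x58x28 mm with a round upright blind hole, 34 mm wide, 24 mm deep (narrow cup). One of four, in any order, in a row at 60 mm spacing on a fixed low aluminium tray (256x72 mm, rim below the blocks). Origin: centre of the block's underside, 4 mm above the table; hole's floor 4 mm and block's top 28 mm above the origin. z up, y along the row, x across it.
- narrow_cup_b: Fixed grey block 58x58x28 mm with a round upright blind hole, 34 mm wide, 24 mm deep (narrow cup). One of four, in any order, in a row at 60 mm spacing on a fixed low aluminium tray (256x72 mm, rim below the blocks). Origin: centre of the block's underside, 4 mm above the table; hole's floor 4 mm and block's top 28 mm above the origin. z up, y along the row, x across it.
- wide_cup_a: Fixed grey block 58x58x28 mm with a round upright blind hole, 48 mm wide, 24 mm deep (wide cup). One of four, in any order, in a row at 60 mm spacing on a fixed low aluminium tray (256x72 mm, rim below the blocks). Origin: centre of the block's underside, 4 mm above the table; hole's floor 4 mm and block's top 28 mm above the origin. z up, y along the row, x across it.
- wide_cup_b: Fixed grey block 58x58x28 mm with a round upright blind hole, 48 mm wide, 24 mm deep (wide cup). One of four, in any order, in a row at 60 mm spacing on a fixed low aluminium tray (256x72 mm, rim below the blocks). Origin: centre of the block's underside, 4 mm above the table; hole's floor 4 mm and block's top 28 mm above the origin. z up, y along the row, x across it.
Not all that is in view belongs to the job. Of the things that look like the slim_cell_a, take the one that is farthest to the robot's right at the start.

How it is judged (in metres and radians):
At the end, for the whole second after the job is handed in: Each narrow cup holds one full-length slim cell, each wide cup one full-length fat cell: upright within 0.12 rad, on the hole's floor (underside under 9 mm above the cup's), within 12 mm (fat: 12.5) of the cup's centre, at rest. Short cell and capacitor upright within 20 mm of their starts ((((horizontal distance between slim_cell_a and narrow_cup_a below 0.012 m and z of slim_cell_a in the frame of narrow_cup_a below 0.009 m and angle between slim_cell_a's own z axis and vertical below 0.12 rad) and (horizontal distance between slim_cell_b and narrow_cup_b below 0.012 m and z of slim_cell_b in the frame of narrow_cup_b below 0.009 m and angle between slim_cell_b's own z axis and vertical below 0.12 rad)) or ((horizontal distance between slim_cell_a and narrow_cup_b below 0.012 m and z of slim_cell_a in the frame of narrow_cup_b below 0.009 m and angle between slim_cell_a's own z axis and vertical below 0.12 rad) and (horizontal distance between slim_cell_b and narrow_cup_a below 0.012 m and z of slim_cell_b in the frame of narrow_cup_a below 0.009 m and angle between slim_cell_b's own z axis and vertical below 0.12 rad))) and (((horizontal distance between fat_cell_a and wide_cup_a below 0.0125 m and z of fat_cell_a in the frame of wide_cup_a below 0.009 m and angle between fat_cell_a's own z axis and vertical below 0.12 rad) and (horizontal distance between fat_cell_b and wide_cup_b below 0.0125 m and z of fat_cell_b in the frame of wide_cup_b below 0.009 m and angle between fat_cell_b's own z axis and vertical below 0.12 rad)) or ((horizontal distance between fat_cell_a and wide_cup_b below 0.0125 m and z of fat_cell_a in the frame of wide_cup_b below 0.009 m and angle between fat_cell_a's own z axis and vertical below 0.12 rad) and (horizontal distance between fat_cell_b and wide_cup_a below 0.0125 m and z of fat_cell_b in the frame of wide_cup_a below 0.009 m and angle between fat_cell_b's own z axis and vertical below 0.12 rad))) and linear speed of each of slim_cell_a, slim_cell_b, fat_cell_a, fat_cell_b below 0.02 m/s and distance of each of short_cell, capacitor from where it was at the start of the episode below 0.02 m and angle between each of short_cell, capacitor's own z axis and vertical below 0.2 rad); the robot touches nothing.
It fails at once if the short cell or the capacitor is moved more than 20 mm or knocked over (distance of any of short_cell, capacitor from where it was at the start of the episode above 0.02 m or angle between any of short_cell, capacitor's own z axis and vertical above 0.6 rad).
It fails at once if a full-length cell is dropped (falls faster than 0.8 m/s out of the fingers, as from about 33 mm) ((linear speed of slim_cell_a above 0.8 m/s and contact force between the fingers and slim_cell_a below 0.05 N) or (linear speed of slim_cell_b above 0.8 m/s and contact force between the fingers and slim_cell_b below 0.05 N) or (linear speed of fat_cell_a above 0.8 m/s and contact force between the fingers and fat_cell_a below 0.05 N) or (linear speed of fat_cell_b above 0.8 m/s and contact force between the fingers and fat_cell_b below 0.05 N)).
It also fails if it takes over 80 s, if anything falls off the work surface, if the arm or the gripper's body presses on something with over 40 N, if the wrist force passes 120 N, or if a joint passes its speed limit or range.

## Working session

There is one attempt and no reset: what is moved stays moved. The work goes in short steps, Python scripts to look and compute and a tool call to move; the robot and the scene stay as the last step left them, time stands still between calls to the robot, and variables do not carry over. Pictures are saved under pics/ and viewed, on a budget of 14 in all, crops included, one or two more only if the job needs it, and the job is handed in when it is done.

Besides the shell and the picture viewer there is one more tool, called as name(argument=value, ...) on one line, values as JSON. apply_moves: Moves the arm, as the interface text tells. Its arguments: {"type":"object","properties":{"series":{"type":"array","items":{"type":"array","items":{"type":"array","items":{"type":"number"}}}}},"required":["series"]}

```bash
ls; mkdir -p pics
cat > h.py <<'E'
import numpy as np, cv2, sys
from workcell import ctrl
def proj(im,p):
    M=np.linalg.inv(im["cam_to_world"]); c=M[:3,:3]@np.array(p,float)+M[:3,3]; u=im["K"]@c; return u[:2]/u[2]
def ray(im,u,v,z):
    T=im["cam_to_world"]; d=T[:3,:3]@np.linalg.solve(im["K"],[u,v,1.]); o=T[:3,3]; return (o+d*(z-o[2])/d[2]).round(1)
E
python3 - <<'E'
from h import *
import pickle
print(ctrl.get_obs())
ims={}
for n in("side","top","wrist"):
    im=ctrl.get_image(n); ims[n]=im; print(n,im["cam_to_world"].round(2).tolist(),im["K"].round(1).tolist())
    cv2.imwrite(f"pics/{n}0.png",im["img"])
pickle.dump(ims,open("ims0.pkl","wb"))
cv2.imwrite("pics/top0.png",cv2.resize(ims["top"]["img"],(800,600),interpolation=cv2.INTER_CUBIC))
cv2.imwrite("pics/side0.png",cv2.resize(ims["side"]["img"],(800,600),interpolation=cv2.INTER_CUBIC))
E
```

```text
pics
{'t': 0.0, 'qpos': array([-1.32598438e+00,  4.23832413e-01,  1.63066627e+00, -7.22716548e-06,
        1.08860469e+00, -1.90259225e-02]), 'qvel': array([-0.00135657, -0.00104219,  0.00052747, -0.00097821, -0.00023125,
        0.00021486]), 'joint_torque': array([ 3.63779116e-03, -5.44614387e+01, -2.73664445e+01,  6.46306062e-02,
        2.27979053e-02, -1.09515588e-04]), 'ee_pos': array([ 162.87233377, -602.86135101,  235.91626966]), 'orientation': array([-3.11280828e+00, -4.13042433e-01,  2.77187228e-04]), 'ft_force': array([1.04020461, 0.06910623, 0.01086531]), 'moment': array([ 0.01887899,  0.01877479, -0.01077274]), 'width': 87.84206756450405}
side [[-0.98, -0.11, 0.15, 357.23], [-0.18, 0.54, -0.82, 784.32], [0.01, -0.83, -0.55, 575.4], [0.0, 0.0, 0.0, 1.0]] [[445.9, 0.0, 259.1], [0.0, 445.9, 189.9], [0.0, 0.0, 1.0]]
top [[-0.0, -1.0, 0.09, 374.26], [-1.0, 0.0, 0.01, 4.4], [-0.01, -0.09, -1.0, 1121.17], [0.0, 0.0, 0.0, 1.0]] [[432.4, 0.0, 250.9], [0.0, 432.4, 192.9], [0.0, 0.0, 1.0]]
wrist [[0.26, -0.94, -0.24, 227.9], [-0.97, -0.25, -0.06, -585.9], [-0.0, 0.25, -0.97, 384.85], [0.0, 0.0, 0.0, 1.0]] [[305.0, 0.0, 255.6], [0.0, 305.0, 188.0], [0.0, 0.0, 1.0]]
```

View pics/top0.png

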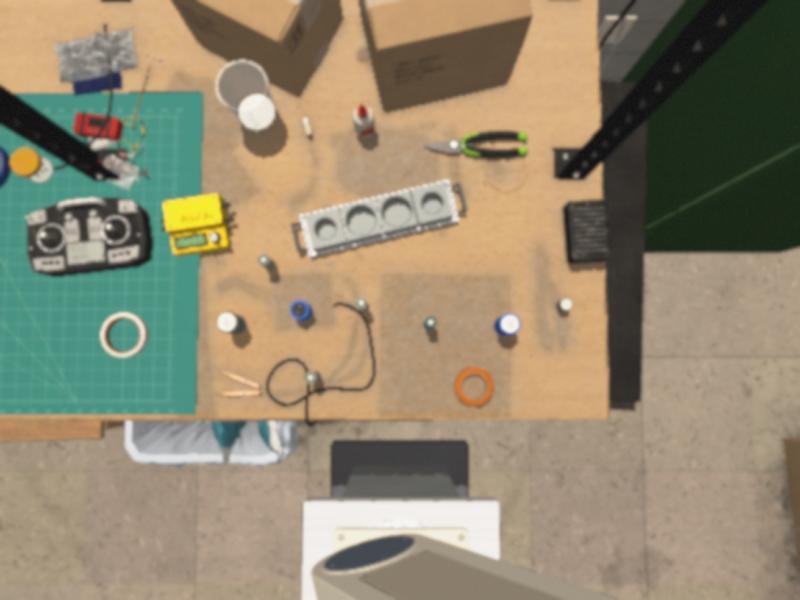

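View pics/side0.png

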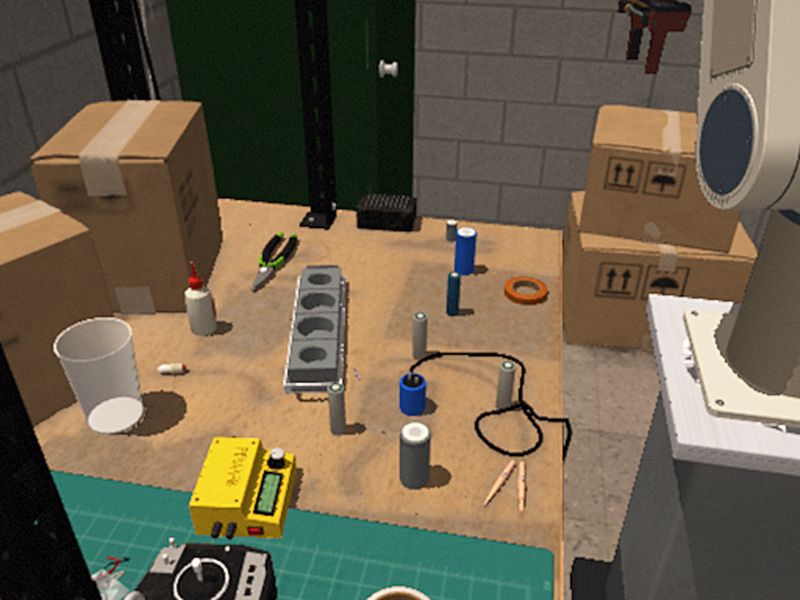

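Top view (800x600 scale): the slim grey full-length candidates have their caps at (265,261), (361,304) and (312,379). The short cell at (565,304) is ruled out: it is short and has a white ring. The rightmost of the three, (361,304), is slim_cell_a. The others are teal slim (430,322), fat grey (229,323), fat blue (508,324) and the capacitor (300,310). The cups run from (326,229) to (432,203), ordered narrow, wide, wide, narrow.

Run:
```python
from h import *
import pickle
ims=pickle.load(open("ims0.pkl","rb")); t=ims["top"]; s=ims["side"]; k=512/800
def c(p): return (np.array(p)+.5)*k-.5
def tri(a,b):
    A=[];
    for im,p in((t,c(a)),(s,c(b))):
        P=im["K"]@np.linalg.inv(im["cam_to_world"])[:3]
        A+= [p[0]*P[2]-P[0],p[1]*P[2]-P[1]]
    v=np.linalg.svd(np.array(A)/np.linalg.norm(A,axis=1)[:,None])[2][-1]; return (v[:3]/v[3]).round(1)
for n,a,b,z in [("slimA",(361,303),(420,316),65),("decoy1",(265,260),(337,387),65),("decoy2",(312,378),(507,366),65),("slimB",(430,321),(454,275),65),("fatA",(228,321),(415,432),70),("fatB",(509,322),(466,233),70),("short",(565,303),(452,223),35),("cap",(300,309),(413,380),42),("N1",(326,229),(313,354),32),("W1",(361,220),(316,325),32),("W2",(397,211),(317,300),32),("N2",(432,203),(319,279),32)]:
    print(n,"tri",tri(a,b),"top",ray(t,*c(a),z),"side",ray(s,*c(b),z))
y,x=int(300*k),int(361*k)
a=t["img"][150:260,130:380]; cv2.imwrite("pics/crop1.png",cv2.resize(a,None,fx=3.2,fy=3.2,interpolation=cv2.INTER_CUBIC))
```

```text
slimA tri [466.6  62.5  64.5] top [466.   62.5  65. ] side [467.1  63.3  65. ]
decoy1 tri [535.1 214.8  63.4] top [534.5 214.4  65. ] side [535.  216.7  65. ]
decoy2 tri [350.3 138.9  61.6] top [349.  138.4  65. ] side [351.6 143.4  65. ]
slimB tri [437.2 -45.6  64.2] top [437.4 -45.6  65. ] side [436.9 -44.4  65. ]
fatA tri [437.9 270.8  66.4] top [437.8 269.9  70. ] side [437.2 274.4  70. ]
fatB tri [ 434.6 -168.8   66.2] top [ 435.3 -168.2   70. ] side [ 433.3 -161.8   70. ]
short tri [ 467.1 -265.5   31.1] top [ 467.8 -264.5   35. ] side [ 465.5 -258.    35. ]
cap tri [458.6 161.6  41.7] top [458.5 161.6  42. ] side [458.5 161.9  42. ]
N1 tri [592.1 122.1  30. ] top [590.4 121.8  32. ] side [592.5 124.8  32. ]
W1 tri [605.8  64.6  32.5] top [605.2  64.6  32. ] side [606.7  64.1  32. ]
W2 tri [621.3   5.7  31.9] top [619.9   5.7  32. ] side [622.5   6.   32. ]
N2 tri [635.2 -51.8  29.7] top [633.  -51.7  32. ] side [635.5 -48.1  32. ]
```

View pics/crop1.png

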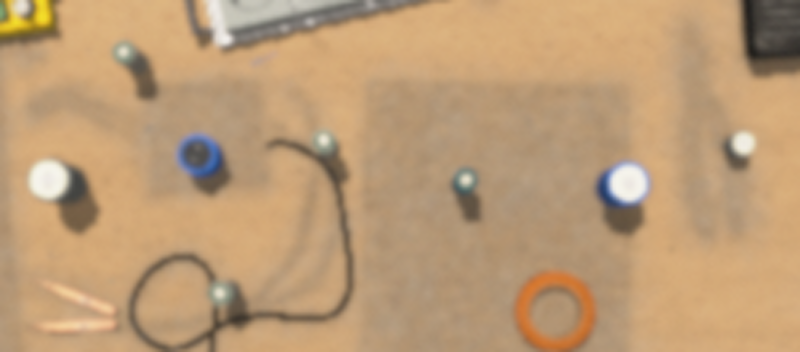

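slimA at about (466,62) is confirmed as the rightmost tall grey cell (crop (323,143)). The cups are 59.6 mm apart, which matches the given spacing, and the row is yawed about 14°. I'll head for slimB.

apply_moves(series=[[[3.2,-3.6,0,0,0,0,1],[3.2,-3.6,0,0,0,0,1],[3.2,-3.6,0,0,0,0,1],[3.2,-3.6,0,0,0,0,1],[3.2,-3.6,0,0,0,0,1],[3.2,-3.6,0,0,0,0,1],[3.2,-3.6,0,0,0,0,1],[3.2,-3.6,0,0,0,0,1],[3.2,-3.6,0,0,0,0,1],[3.2,-3.6,0,0,0,0,1],[3.2,-3.6,0,0,0,0,1],[3.2,-3.6,0,0,0,0,1]]])

```text
t: 1.35
ee_pos: [421.5, -84.3, 236.8]
orientation: [3.114, 0.413, 0.001]
ft_force: [1.2, -0.4, -0.2]
width: 87.8
```

apply_moves(series=[[[0,0,0,0,0,-8.5,1],[0,0,0,0,0,-8.5,1],[0,0,0,0,0,-8.5,1],[0,0,0,0,0,-8.5,1],[0,0,0,0,0,-8.5,1],[0,0,0,0,0,-8.5,1],[0,0,0,0,0,-8.5,1],[0,0,0,0,0,-8.5,1],[0,0,0,0,0,-8.5,1],[0,0,0,0,0,-8.5,1],[0,0,0,0,0,-4,1],[0,0,0,0,0,0,1]]])

```text
t: 2.55
ee_pos: [420.9, -86.1, 236.6]
orientation: [-1.931, -2.478, 0.0]
ft_force: [0.8, -0.3, 0.9]
width: 87.6
```

```bash
cat >> h.py <<'E'
from scipy.spatial.transform import Rotation as Ro
def to(x,y,z,yaw=14):
    "tool-frame shift (cm) and turn (deg) from measured pose; yaw = angle of tool y"
    o=ctrl.get_obs(); R=Ro.from_rotvec(o["orientation"]); a=np.radians(yaw)
    G=Ro.from_matrix(np.array([[-np.sin(a),np.cos(a),0],[np.cos(a),np.sin(a),0],[0,0,-1]]).T*1.0) if 0 else Ro.from_matrix(np.column_stack([[-np.sin(a),np.cos(a),0],[np.cos(a),np.sin(a),0],[0,0,-1]]))
    d=R.inv().apply(np.array([x,y,z])-o["ee_pos"])/10; r=(R.inv()*G).as_rotvec(degrees=True)
    print("t",round(o["t"],2),"pos",o["ee_pos"].round(1),"F",o["ft_force"].round(1),"w",round(o["width"],1),"| shift cm",d.round(2),"turn",r.round(1))
E
sed -i 's/    G=.* if 0 else /    G=/' h.py
python3 - <<'E'
from h import *
to(437,-45.6,236)
im=ctrl.get_image("wrist"); print(ctrl.get_obs()["qpos"].round(2)); cv2.imwrite("pics/w1.png",im["img"])
for p in((437,-45.6,65),(466.5,62.5,65),(435,-168.5,70),(619,5.7,32)): print(p,proj(im,p).round(1))
E
```

```text
t 2.55 pos [420.9 -86.1 236.6] F [ 0.8 -0.3  0.9] w 87.6 | shift cm [3.54 2.55 0.06] turn [-0.  -0.   0.1]
[-0.23  0.13  2.04  0.    0.97 -0.47]
(437, -45.6, 65) [279.9 141. ]
(466.5, 62.5, 65) [338.9  39. ]
(435, -168.5, 70) [249.7 247.8]
(619, 5.7, 32) [443.  133.4]
```

View pics/w1.png

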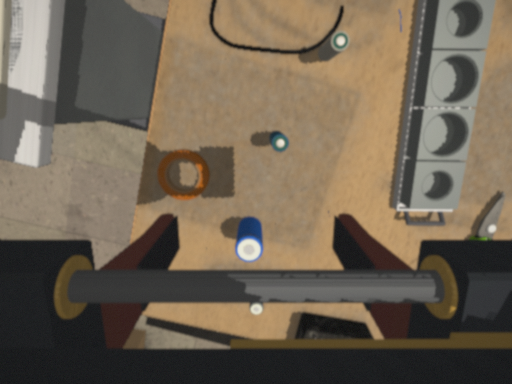

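Wrist view: slimB at (280,142), slimA at (341,41), fatB at (249,249), and cup rims at (436,185), (446,134), (454,77) and (464,18). All are within about 3 px of the predictions.

Run:
```python
from h import *
im=ctrl.get_image("wrist")
for n,p,z in(("slimB",(280,142.5),65),("slimA",(341,41),65),("fatB",(249,249.5),70),("N2",(436,185),32),("W2",(446,134),32),("W1",(454,77),32),("N1",(464,18),32)): print(n,ray(im,*p,z))
to(437,-45,150)
```

```text
slimB [437.7 -47.1  65. ]
slimA [469.4  61.2  65. ]
fatB [ 434.6 -170.8   70. ]
N2 [634.8 -53.5  32. ]
W2 [622.8   5.5  32. ]
W1 [607.2  65.1  32. ]
N1 [594.1 121.9  32. ]
t 2.65 pos [421.  -86.2 236.6] F [ 0.3  0.3 -0.4] w 87.9 | shift cm [3.61 2.55 8.66] turn [-0. -0. -0.]
```

apply_moves(series=[[[1.74,1.28,0,0,0,0,1],[1.74,1.27,1,0,0,0,1],[0,0,4,0,0,0,1],[0,0,4,0,0,0,1],[0,0,4,0,0,0,1],[0,0,3,0,0,0,1],[0,0,2,0,0,0,1],[0,0,1,0,0,0,1],[0,0,0.06,0,0,0,1],[0,0,0,0,0,0,1]]])

```text
t: 3.65
ee_pos: [437.7, -46.3, 46.5]
orientation: [1.932, 2.477, 0.0]
ft_force: [0.4, 0.5, 0.7]
width: 87.7
```

Run:
```python
from h import *
to(437.3,-46.3,46)
im=ctrl.get_image("wrist"); cv2.imwrite("pics/w2.png",im["img"])
```

```text
t 3.65 pos [437.7 -46.3  46.5] F [0.4 0.5 0.7] w 87.7 | shift cm [ 0.01 -0.04  0.05] turn [0.  0.  0.1]
```

View pics/w2.png

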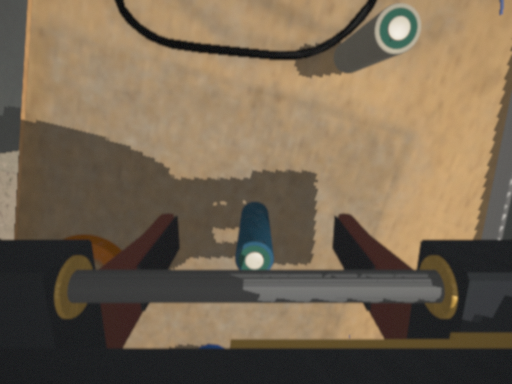

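The teal cell's cap at (254,261) is centred between the fingers. Closing, then lifting.

apply_moves(series=[[[0,0,0,0,0,0,0],[0,0,0,0,0,0,0],[0,0,0,0,0,0,0],[0,0,0,0,0,0,0],[0,0,0,0,0,0,0],[0,0,0,0,0,0,0],[0,0,0,0,0,0,0],[0,0,0,0,0,0,0],[0,0,-1,0,0,0,0],[0,0,-3,0,0,0,0],[0,0,-4,0,0,0,0],[0,0,0,0,0,0,0]]])

```text
t: 4.9
ee_pos: [440.1, -46.6, 130.3]
orientation: [1.927, 2.472, 0.006]
ft_force: [0.5, -0.8, -1.0]
width: 17.7
```

Run:
```python
from h import *
to(634.2,-52.5,126)
im=ctrl.get_image("wrist"); print(proj(im,(437.3,-46.3,145))); cv2.imwrite("pics/w3.png",im["img"])
```

```text
t 4.9 pos [440.1 -46.6 130.3] F [ 0.5 -0.8 -1. ] w 17.7 | shift cm [-5.31 18.68  0.59] turn [0.4 0.2 0.1]
[249.96434114 251.63482696]
```

View pics/w3.png

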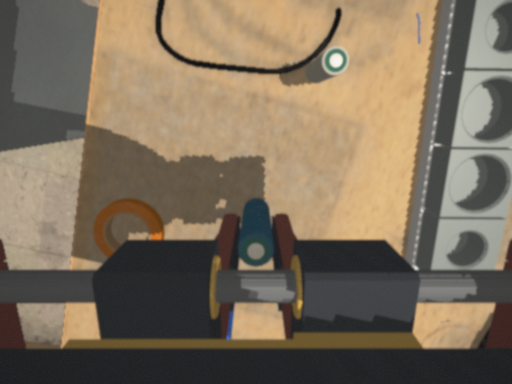

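apply_moves(series=[[[-1.33,4.67,0,0,0,0,0],[-1.33,4.67,0,0,0,0,0],[-1.33,4.67,0,0,0,0,0],[-1.33,4.67,0,0,0,0,0],[0,0,0,0,0,0,0],[0,0,0,0,0,0,0]]])

```text
t: 5.55
ee_pos: [630.8, -52.1, 124.3]
orientation: [-1.93, -2.476, 0.002]
ft_force: [-1.2, -0.2, -1.1]
width: 17.6
```

Run:
```python
from h import *
to(634.2,-52.5,56)
im=ctrl.get_image("wrist"); cv2.imwrite("pics/w4.png",im["img"]); print(proj(im,(634.2,-52.5,32)))
```

```text
t 5.55 pos [630.8 -52.1 124.3] F [-1.2 -0.2 -1.1] w 17.6 | shift cm [-0.13  0.33  6.83] turn [-0.1 -0.1  0.1]
[259.5200654  195.42929666]
```

View pics/w4.png

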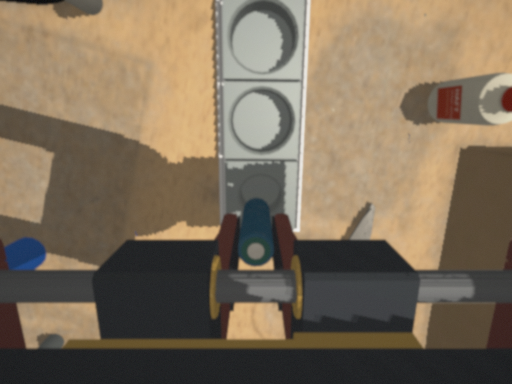

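Hole N2 appears around (261,193), within about 2 px of the prediction (259.5,195). Lowering.

apply_moves(series=[[[-0.1,0.3,2,0,0,0,0],[0,0,2,0,0,0,0],[0,0,0,0,0,0,0],[0,0,1,0,0,0,0],[0,0,0.7,0,0,0,0],[0,0,0.5,0,0,0,0],[0,0,0.3,0,0,0,0],[0,0,0,0,0,0,0],[0,0,0,0,0,0,0]]])

```text
t: 6.5
ee_pos: [635.7, -52.7, 64.3]
orientation: [1.93, 2.476, 0.002]
ft_force: [-6.5, -0.3, 20.9]
width: 17.7
```

Run:
```python
from h import *
to(634.2,-52.5,54.5)
```

```text
t 6.5 pos [635.7 -52.7  64.3] F [-6.5 -0.3 20.9] w 17.7 | shift cm [ 0.06 -0.14  0.98] turn [0.1 0.1 0.1]
```

Contact force appears 10 mm early, so I'll look before going on.

Run:
```python
from h import *
im=ctrl.get_image("side"); w=ctrl.get_image("wrist")
a=im["img"][130:280,150:290]; b=w["img"][130:280,180:340]
cv2.imwrite("pics/s5.png",np.hstack([cv2.resize(x,(400,400),interpolation=cv2.INTER_CUBIC) for x in(a,b)]))
for z in (8,32,73): print(proj(im,(634.2,-52.5,z)).round(1), proj(w,(634.2,-52.5,z)).round(1))
```

```text
[205.7 186.2] [253.2 206.7]
[205.1 177.5] [253.  218.5]
[204. 162.] [252.5 246.9]
```

View pics/s5.png

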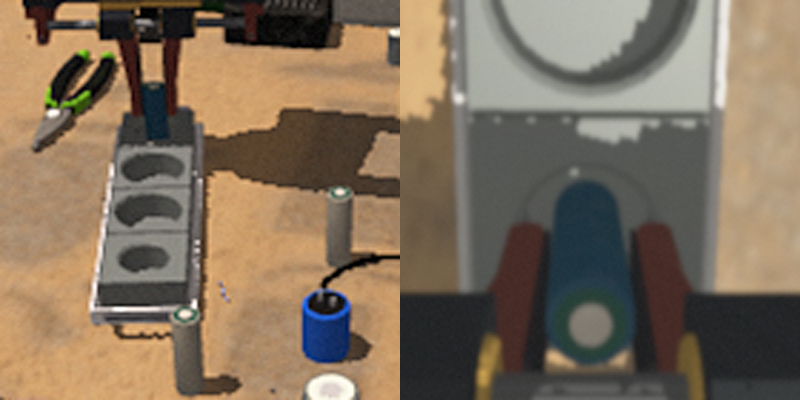

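The cell is inside the hole. Its cap moved from row 261 to 252 in the wrist view, so it slipped about 10 mm down in the grip when it was lifted. That means it is now on the floor. I'll relieve the pressure, open and rise.

apply_moves(series=[[[0,0,-0.2,0,0,0,0],[0,0,0,0,0,0,0.3],[0,0,0,0,0,0,0.5],[0,0,0,0,0,0,0.7],[0,0,0,0,0,0,0.7],[0,0,-2,0,0,0,0.8],[0,0,-3,0,0,0,1],[0,0,-4,0,0,0,1],[0,0,0,0,0,0,1],[0,0,0,0,0,0,1]]])

```text
t: 7.6
ee_pos: [635.1, -52.5, 153.9]
orientation: [1.931, 2.476, 0.002]
ft_force: [-0.4, -0.6, -0.8]
width: 85.5
```

Run:
```python
from h import *
to(467.8,62,155)
im=ctrl.get_image("wrist"); cv2.imwrite("pics/w6.png",im["img"]); print(proj(im,(634.2,-52.5,73)))
```

```text
t 7.6 pos [635.1 -52.5 153.9] F [-0.4 -0.6 -0.8] w 85.5 | shift cm [ 15.19 -13.43  -0.15] turn [0.1 0.  0.1]
[254.0852518  197.44840365]
```

View pics/w6.png

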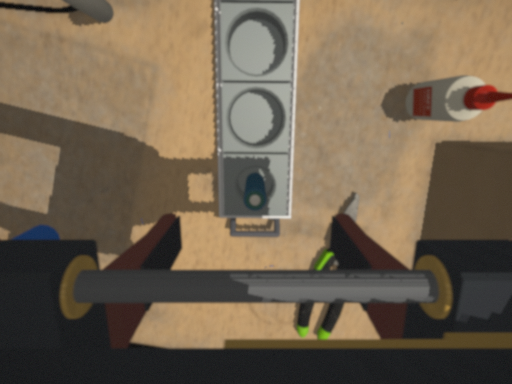

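The teal cell stands in N2, with its cap at (255,200) against the predicted (254,197). Next is slimA.

apply_moves(series=[[[3.04,-2.69,0,0,0,0,1],[3.04,-2.69,0,0,0,0,1],[3.04,-2.69,0,0,0,0,1],[3.04,-2.69,0,0,0,0,1],[3.04,-2.69,0,0,0,0,1],[0,0,2,0,0,0,1],[0,0,2,0,0,0,1],[0,0,2,0,0,0,1],[0,0,0,0,0,0,1],[0,0,0,0,0,0,1]]])

```text
t: 8.65
ee_pos: [466.1, 62.0, 92.2]
orientation: [-1.93, -2.476, 0.003]
ft_force: [0.9, -0.2, 0.3]
width: 87.7
```

Run:
```python
from h import *
to(467.8,62,46)
im=ctrl.get_image("wrist"); cv2.imwrite("pics/w7.png",im["img"][150:330,120:400]); print(proj(im,(467.8,62,65)))
```

```text
t 8.65 pos [466.1  62.   92.2] F [ 0.9 -0.2  0.3] w 87.7 | shift cm [-0.04  0.17  4.62] turn [-0.2 -0.   0.1]
[258.06393471 222.8867976 ]
```

View pics/w7.png

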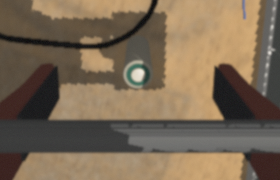

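The cap at (258,224) matches the prediction. Descending and gripping, with a longer close this time.

apply_moves(series=[[[0,0.1,2,0,0,0,1],[0,0,1.5,0,0,0,1],[0,0,0.8,0,0,0,1],[0,0,0.3,0,0,0,1],[0,0,0,0,0,0,1],[0,0,0,0,0,0,0],[0,0,0,0,0,0,0],[0,0,0,0,0,0,0],[0,0,0,0,0,0,0],[0,0,0,0,0,0,0],[0,0,0,0,0,0,0],[0,0,0,0,0,0,0]]])

```text
t: 9.9
ee_pos: [468.0, 62.4, 47.1]
orientation: [-1.932, -2.477, 0.0]
ft_force: [-0.4, -1.2, 1.2]
width: 35.2
```

apply_moves(series=[[[0,0,0,0,0,0,0],[0,0,0,0,0,0,0],[0,0,0,0,0,0,0],[0,0,0,0,0,0,0]]])

```text
t: 10.3
ee_pos: [468.0, 62.4, 47.0]
orientation: [-1.932, -2.477, 0.0]
ft_force: [-0.0, -0.2, -0.2]
width: 17.6
```

apply_moves(series=[[[0,0,-1,0,0,0,0],[0,0,-2,0,0,0,0],[0,0,-3,0,0,0,0],[0,0,-2,0,0,0,0],[0,0,0,0,0,0,0],[0,0,0,0,0,0,0]]])

```text
t: 10.9
ee_pos: [468.2, 62.4, 127.6]
orientation: [1.931, 2.477, 0.001]
ft_force: [-0.8, -0.8, 0.2]
width: 17.7
```

Run:
```python
from h import *
to(593,122,126)
```

```text
t 10.9 pos [468.2  62.4 127.6] F [-0.8 -0.8  0.2] w 17.7 | shift cm [ 2.74 13.56  0.17] turn [0.1 0.  0.1]
```

apply_moves(series=[[[0.92,4.5,0,0,0,0,0],[0.92,4.5,0,0,0,0,0],[0.9,4.5,0,0,0,0,0],[0,0.1,2,0,0,0,0],[0,0,0,0,0,0,0],[0,0,0,0,0,0,0]]])

```text
t: 11.5
ee_pos: [591.2, 121.7, 105.4]
orientation: [-1.93, -2.475, 0.005]
ft_force: [-0.3, -1.2, -0.4]
width: 17.9
```

Run:
```python
from h import *
to(593,122,55)
im=ctrl.get_image("wrist"); cv2.imwrite("pics/w8.png",im["img"][100:330,120:400]); print(proj(im,(593,122,32)),proj(im,(593,122,108+18-1)))
```

```text
t 11.5 pos [591.2 121.7 105.4] F [-0.3 -1.2 -0.4] w 17.9 | shift cm [-0.01  0.2   5.04] turn [-0.3 -0.   0.1]
[258.15809274 200.72420751] [258.90874459 258.37694484]
```

View pics/w8.png

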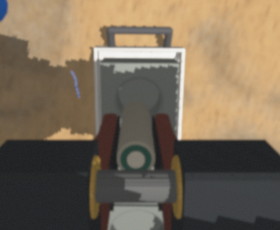

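apply_moves(series=[[[0,0.1,1.5,0,0,0,0],[0,0,1.5,0,0,0,0],[0,0,0.8,0,0,0,0],[0,0,0.5,0,0,0,0],[0,0,0.3,0,0,0,0],[0,0,0,0,0,0,0],[0,0,0,0,0,0,0]]])

```text
t: 12.25
ee_pos: [594.5, 122.4, 61.3]
orientation: [1.931, 2.477, 0.0]
ft_force: [0.1, -0.4, -0.0]
width: 18.0
```

Run:
```python
from h import *
to(593,122,55)
```

```text
t 12.25 pos [594.5 122.4  61.3] F [ 0.1 -0.4 -0. ] w 18.0 | shift cm [-0.   -0.15  0.63] turn [0.  0.  0.1]
```

apply_moves(series=[[[0,0,0.3,0,0,0,0],[0,0,0.2,0,0,0,0],[0,0,0.1,0,0,0,0],[0,0,0,0,0,0,0],[0,0,0,0,0,0,0]]])

```text
t: 12.75
ee_pos: [594.3, 122.4, 55.1]
orientation: [1.932, 2.478, 0.0]
ft_force: [-0.5, 0.8, -0.3]
width: 18.0
```

apply_moves(series=[[[0,0,0.1,0,0,0,0],[0,0,0,0,0,0,0],[0,0,0,0,0,0,0]]])

```text
t: 13.05
ee_pos: [594.4, 122.4, 55.0]
orientation: [1.932, 2.477, 0.0]
ft_force: [-3.0, -0.6, 8.5]
width: 18.0
```

Touchdown at 8.5 N. Release, rise, then go to fatA.

apply_moves(series=[[[0,0,0,0,0,0,0.3],[0,0,0,0,0,0,0.5],[0,0,0,0,0,0,0.7],[0,0,0,0,0,0,0.8],[0,0,0,0,0,0,0.8],[0,0,-2,0,0,0,1],[0,0,-4,0,0,0,1],[0,0,-4,0,0,0,1],[0,0,0,0,0,0,1],[0,0,0,0,0,0,1]]])

```text
t: 14.05
ee_pos: [594.7, 122.4, 155.0]
orientation: [1.931, 2.476, 0.003]
ft_force: [0.4, -0.2, -0.9]
width: 87.3
```

Run:
```python
from h import *
to(438,271,155)
im=ctrl.get_image("wrist"); cv2.imwrite("pics/w9.png",im["img"]); print(proj(im,(593,122,73)),proj(im,(438,271,70)))
```

```text
t 14.05 pos [594.7 122.4 155. ] F [ 0.4 -0.2 -0.9] w 87.3 | shift cm [ 18.23 -11.58  -0.03] turn [0.1 0.  0.1]
[252.84999849 197.40720019] [ 76.25547864 -74.11300565]
```

View pics/w9.png

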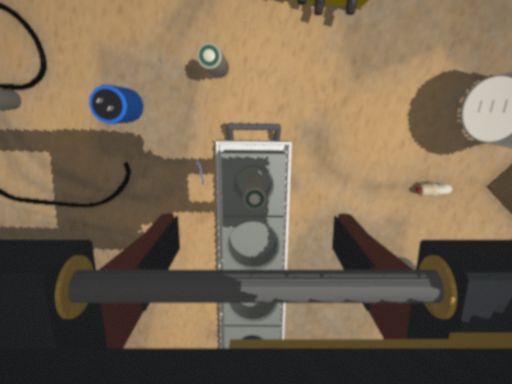

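Both slim cells are placed (N1 cap at (255,199)). On to fatA.

apply_moves(series=[[[3.65,-2.31,0,0,0,0,1],[3.65,-2.31,0,0,0,0,1],[3.65,-2.31,0,0,0,0,1],[3.65,-2.31,0,0,0,0,1],[3.63,-2.31,0,0,0,0,1],[0,0,2,0,0,0,1],[0,0,2,0,0,0,1],[0,0,1,0,0,0,1],[0,0,0,0,0,0,1],[0,0,0,0,0,0,1]]])

```text
t: 15.1
ee_pos: [437.7, 270.6, 103.6]
orientation: [-1.932, -2.477, 0.002]
ft_force: [0.0, 0.2, 0.5]
width: 87.8
```

Run:
```python
from h import *
to(438,271,49)
im=ctrl.get_image("wrist"); cv2.imwrite("pics/w10.png",im["img"][150:330,120:400]); print(proj(im,(438,271,70)),ray(im,258,224,70),ray(im,259,224,70),ray(im,258,225,70))
```

```text
t 15.1 pos [437.7 270.6 103.6] F [0.  0.2 0.5] w 87.8 | shift cm [0.03 0.05 5.46] turn [-0.1  0.   0.1]
[255.97235596 218.14309748] [440.2 267.5  70. ] [440.8 267.6  70. ] [440.4 266.8  70. ]
```

View pics/w10.png

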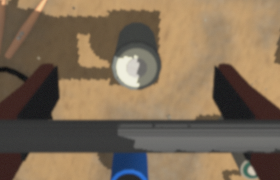

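The white ring at (256,219) matches the prediction. Gripping fatA.

apply_moves(series=[[[0,0,2,0,0,0,1],[0,0,2,0,0,0,1],[0,0,1,0,0,0,1],[0,0,0.4,0,0,0,1],[0,0,0,0,0,0,1],[0,0,0,0,0,0,0],[0,0,0,0,0,0,0],[0,0,0,0,0,0,0],[0,0,0,0,0,0,0],[0,0,0,0,0,0,0],[0,0,0,0,0,0,0],[0,0,0,0,0,0,0]]])

```text
t: 16.35
ee_pos: [437.8, 271.0, 50.1]
orientation: [-1.932, -2.478, 0.0]
ft_force: [-0.0, 0.2, 0.3]
width: 35.2
```

apply_moves(series=[[[0,0,0,0,0,0,0],[0,0,0,0,0,0,0],[0,0,0,0,0,0,0],[0,0,0,0,0,0,0]]])

```text
t: 16.75
ee_pos: [437.8, 271.0, 50.1]
orientation: [-1.932, -2.478, -0.0]
ft_force: [-0.4, -0.6, -0.5]
width: 31.5
```

apply_moves(series=[[[0,0,-1,0,0,0,0],[0,0,-2,0,0,0,0],[0,0,-3,0,0,0,0],[0,0,-3,0,0,0,0],[0,0,-1,0,0,0,0],[0,0,0,0,0,0,0],[0,0,0,0,0,0,0]]])

```text
t: 17.45
ee_pos: [437.3, 270.7, 149.4]
orientation: [-1.931, -2.477, 0.001]
ft_force: [1.3, -0.7, -1.6]
width: 31.5
```

Run:
```python
from h import *
to(606.4,64.8,149)
```

```text
t 17.45 pos [437.3 270.7 149.4] F [ 1.3 -0.7 -1.6] w 31.5 | shift cm [-24.09  11.38   0.04] turn [-0.   0.   0.1]
```

apply_moves(series=[[[-4.0,1.9,0,0,0,0,0],[-4.0,1.9,0,0,0,0,0],[-4.0,1.9,0,0,0,0,0],[-4.0,1.9,0,0,0,0,0],[-4.0,1.9,0,0,0,0,0],[-4.1,1.9,0,0,0,0,0],[0,0,2,0,0,0,0],[0,0,2,0,0,0,0],[0,0,0,0,0,0,0],[0,0,0,0,0,0,0]]])

```text
t: 18.45
ee_pos: [606.0, 65.0, 108.5]
orientation: [-1.93, -2.476, 0.004]
ft_force: [0.4, 0.2, -1.4]
width: 31.7
```

Run:
```python
from h import *
to(606.4,64.8,58)
im=ctrl.get_image("wrist"); cv2.imwrite("pics/w11.png",im["img"][80:330,120:400]); print(proj(im,(606.4,64.8,32)))
```

```text
t 18.45 pos [606.   65.  108.5] F [ 0.4  0.2 -1.4] w 31.7 | shift cm [-0.03  0.05  5.05] turn [-0.2 -0.   0.1]
[256.14640417 199.83899671]
```

View pics/w11.png

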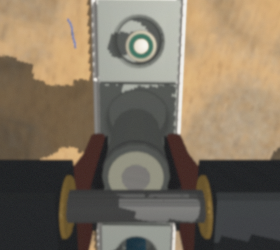

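Hole W1 is centred near (258,198) against the predicted (256,200). Lowering.

apply_moves(series=[[[0,0.1,1.5,0,0,0,0],[0,0,1.5,0,0,0,0],[0,0,0.8,0,0,0,0],[0,0,0.5,0,0,0,0],[0,0,0.3,0,0,0,0],[0,0,0,0,0,0,0],[0,0,0,0,0,0,0]]])

```text
t: 19.2
ee_pos: [608.3, 65.3, 64.4]
orientation: [1.931, 2.477, 0.001]
ft_force: [-0.6, 0.1, -2.1]
width: 31.5
```

apply_moves(series=[[[0,-0.1,0.3,0,0,0,0],[0,0,0.2,0,0,0,0],[0,0,0.1,0,0,0,0],[0,0,0.1,0,0,0,0],[0,0,0,0,0,0,0],[0,0,0,0,0,0,0]]])

```text
t: 19.8
ee_pos: [607.1, 65.0, 58.1]
orientation: [-1.932, -2.477, 0.0]
ft_force: [-3.0, -0.7, 7.1]
width: 31.6
```

Touchdown at 58.1, as expected. Releasing.

apply_moves(series=[[[0,0,0,0,0,0,0.5],[0,0,0,0,0,0,0.7],[0,0,0,0,0,0,0.9],[0,0,0,0,0,0,0.9],[0,0,0,0,0,0,0.9],[0,0,-2,0,0,0,1],[0,0,-4,0,0,0,1],[0,0,-4,0,0,0,1],[0,0,0,0,0,0,1],[0,0,0,0,0,0,1]]])

```text
t: 20.8
ee_pos: [607.6, 65.1, 158.0]
orientation: [1.931, 2.476, 0.002]
ft_force: [-0.4, -0.2, -0.1]
width: 88.0
```

Run:
```python
from h import *
to(434.8,-169.8,158)
```

```text
t 20.8 pos [607.6  65.1 158. ] F [-0.4 -0.2 -0.1] w 88.0 | shift cm [-18.56 -22.49  -0.04] turn [0.1 0.  0.1]
```

apply_moves(series=[[[-2.65,-3.21,0,0,0,0,1],[-2.65,-3.21,0,0,0,0,1],[-2.65,-3.21,0,0,0,0,1],[-2.65,-3.21,0,0,0,0,1],[-2.65,-3.21,0,0,0,0,1],[-2.65,-3.21,0,0,0,0,1],[-2.65,-3.21,0,0,0,0,1],[0,0,2,0,0,0,1],[0,0,2,0,0,0,1],[0,0,1.4,0,0,0,1],[0,0,0,0,0,0,1],[0,0,0,0,0,0,1]]])

```text
t: 22.0
ee_pos: [433.6, -169.3, 102.2]
orientation: [-1.93, -2.476, 0.001]
ft_force: [0.5, 0.3, -0.4]
width: 87.6
```

Run:
```python
from h import *
to(434.8,-169.8,50)
im=ctrl.get_image("wrist"); cv2.imwrite("pics/w12.png",im["img"][80:330,120:400]); print(proj(im,(434.8,-169.8,70)))
```

```text
t 22.0 pos [ 433.6 -169.3  102.2] F [ 0.5  0.3 -0.4] w 87.6 | shift cm [-0.09  0.11  5.22] turn [-0.1 -0.1  0.1]
[257.03776076 220.64145481]
```

View pics/w12.png

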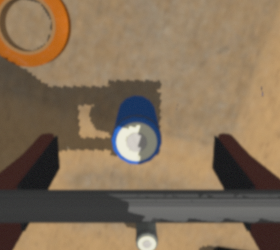

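fatB's cap at (256,223) is within about 2 px of the prediction. Gripping.

apply_moves(series=[[[-0.1,0,2,0,0,0,1],[0,0,2,0,0,0,1],[0,0,0.9,0,0,0,1],[0,0,0.3,0,0,0,1],[0,0,0,0,0,0,1],[0,0,0,0,0,0,0],[0,0,0,0,0,0,0],[0,0,0,0,0,0,0],[0,0,0,0,0,0,0],[0,0,0,0,0,0,0],[0,0,0,0,0,0,0],[0,0,0,0,0,0,0]]])

```text
t: 23.25
ee_pos: [434.6, -170.6, 51.1]
orientation: [-1.932, -2.477, -0.0]
ft_force: [0.0, -0.4, 0.7]
width: 35.4
```

apply_moves(series=[[[0,0,0,0,0,0,0],[0,0,0,0,0,0,0],[0,0,0,0,0,0,0],[0,0,0,0,0,0,0]]])

```text
t: 23.65
ee_pos: [434.6, -170.6, 51.0]
orientation: [-1.932, -2.477, 0.0]
ft_force: [-0.4, -0.5, -1.2]
width: 31.9
```

apply_moves(series=[[[0,0,-1,0,0,0,0],[0,0,-2,0,0,0,0],[0,0,-3,0,0,0,0],[0,0,-3,0,0,0,0],[0,0,-1,0,0,0,0],[0,0,0,0,0,0,0],[0,0,0,0,0,0,0]]])

```text
t: 24.35
ee_pos: [434.2, -170.4, 150.5]
orientation: [-1.931, -2.477, 0.0]
ft_force: [-1.1, -0.1, -0.8]
width: 31.7
```

Run:
```python
from h import *
to(621.7,5.6,150)
```

```text
t 24.35 pos [ 434.2 -170.4  150.5] F [-1.1 -0.1 -0.8] w 31.7 | shift cm [12.5  22.48  0.05] turn [-0.  -0.   0.1]
```

apply_moves(series=[[[2.08,3.74,0,0,0,0,0],[2.08,3.74,0,0,0,0,0],[2.08,3.74,0,0,0,0,0],[2.08,3.74,0,0,0,0,0],[2.08,3.74,0,0,0,0,0],[2.08,3.74,0,0,0,0,0],[0,0,2,0,0,0,0],[0,0,2,0,0,0,0],[0,0,0,0,0,0,0],[0,0,0,0,0,0,0]]])

```text
t: 25.35
ee_pos: [620.7, 5.1, 109.4]
orientation: [-1.93, -2.475, 0.003]
ft_force: [-0.4, -0.1, -1.5]
width: 31.8
```

Run:
```python
from h import *
to(621.7,5.6,59)
im=ctrl.get_image("wrist"); cv2.imwrite("pics/w13.png",im["img"][80:330,120:400]); print(proj(im,(621.7,5.6,32)))
```

```text
t 25.35 pos [620.7   5.1 109.4] F [-0.4 -0.1 -1.5] w 31.8 | shift cm [0.02 0.13 5.04] turn [-0.2 -0.1  0.1]
[257.08809329 198.83614696]
```

View pics/w13.png

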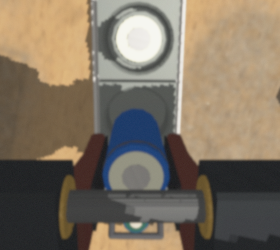

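fatA stands centred in W1, and hole W2 is centred near (258,197) as predicted. Lowering.

apply_moves(series=[[[0,0,1.5,0,0,0,0],[0,0,1.5,0,0,0,0],[0,0,0.8,0,0,0,0],[0,0,0.5,0,0,0,0],[0,0,0.3,0,0,0,0],[0,0,0,0,0,0,0],[0,0,0,0,0,0,0]]])

```text
t: 26.1
ee_pos: [622.1, 5.2, 65.3]
orientation: [1.931, 2.477, 0.0]
ft_force: [0.7, 1.0, -1.7]
width: 31.9
```

apply_moves(series=[[[0,0,0.3,0,0,0,0],[0,0,0.2,0,0,0,0],[0,0,0.1,0,0,0,0],[0,0,0,0,0,0,0],[0,0,0,0,0,0,0],[0,0,0,0,0,0,0]]])

```text
t: 26.7
ee_pos: [621.8, 5.2, 59.1]
orientation: [-1.932, -2.478, 0.0]
ft_force: [-0.2, -0.4, -0.9]
width: 31.6
```

apply_moves(series=[[[0,0,0.1,0,0,0,0],[0,0,0,0,0,0,0],[0,0,0,0,0,0,0]]])

```text
t: 27.0
ee_pos: [622.0, 5.1, 59.0]
orientation: [1.932, 2.477, 0.0]
ft_force: [-3.1, 0.3, 6.9]
width: 31.1
```

Touchdown. Release, rise and pull back for a last look.

apply_moves(series=[[[0,0,0,0,0,0,0.5],[0,0,0,0,0,0,0.7],[0,0,0,0,0,0,0.9],[0,0,0,0,0,0,0.9],[0,0,0,0,0,0,0.9],[0,0,-2,0,0,0,1],[0,0,-4,0,0,0,1],[0,0,-4,0,0,0,1],[0,0,-4,0,0,0,1],[0,0,-4,0,0,0,1],[0,0,0,0,0,0,1]]])

```text
t: 28.1
ee_pos: [625.1, 5.1, 244.3]
orientation: [1.927, 2.471, 0.01]
ft_force: [1.1, -1.0, -0.6]
width: 87.9
```

apply_moves(series=[[[-4,-2,0,0,0,0,1],[-4,-2,0,0,0,0,1],[-4,-2,0,0,0,0,1],[-4,-2,0,0,0,0,1],[-4,-2,0,0,0,0,1],[0,0,0,0,0,0,1],[0,0,0,0,0,0,1],[0,0,0,0,0,0,1]]])

```text
t: 28.9
ee_pos: [573.6, -212.2, 237.5]
orientation: [-1.93, -2.477, -0.0]
ft_force: [-0.9, 0.3, 0.1]
width: 87.9
```

Run:
```python
from h import *
s=ctrl.get_image("side"); t=ctrl.get_image("top")
r=lambda a:cv2.resize(a,(400,400),interpolation=cv2.INTER_CUBIC)
cv2.imwrite("pics/end.png",np.hstack([r(s["img"][120:290,150:320]),r(t["img"][100:270,130:300])]))
f=lambda im,x0,y0,p:((proj(im,p)-(x0,y0))*400/170).round(0).tolist()
for n,p in(("N1",(593,122,73)),("W1",(606.4,64.8,78)),("W2",(621.7,5.6,78)),("N2",(634.2,-52.5,73)),("cap",(458.5,161.6,42))): print(n,f(s,150,120,p),f(t,130,100,p))
```

```text
N1 [115.0, 208.0] [180.0, 99.0]
W1 [119.0, 164.0] [235.0, 85.0]
W2 [122.0, 127.0] [292.0, 71.0]
N2 [127.0, 99.0] [347.0, 60.0]
cap [269.0, 289.0] [145.0, 230.0]
```

View pics/end.png

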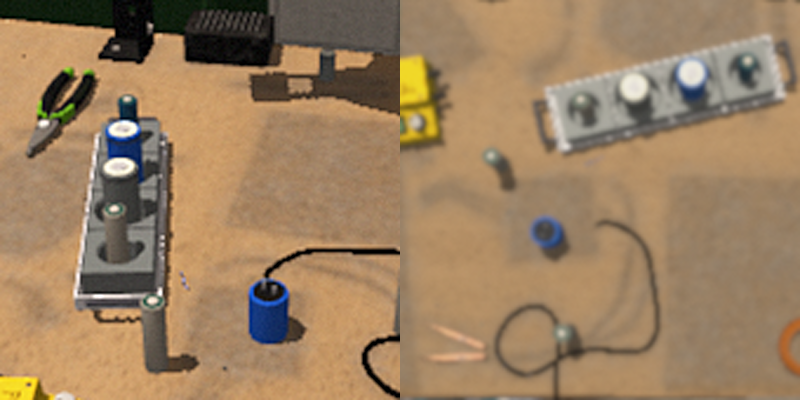

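All four cells stand upright, with their caps within about 3 crop px of the predicted seated positions. The capacitor hasn't moved.

```bash
python3 -c "
from workcell import ctrl
print(ctrl.close_job())"
```

```text
the job is handed in; nothing more can be done
None
```

All four full-length cells are in the tray and the job is handed in after about 29 s of robot time. The hand-in gave no verdict.

- **Narrow cups:** these hold the teal slim cell and the grey slim cell, chosen as the rightmost of the three tall grey ones.
- **Wide cups:** these hold the grey and the blue fat cells.

Each cell was lowered until contact showed on the wrist force, 7 to 21 N, and only then released.

**Last checks:**
- **Cells:** in the side and top views the caps are within about 3 crop pixels (roughly 3 mm) of where seated, upright cells should be.
- **Capacitor:** it appears unmoved.
- **Short cell:** I did not measure it again at the end. No grasp or placement came within about 90 mm of it, and my only passes near it were at more than 200 mm height.

**What disagreed:** the first cell (teal) slipped about 10 mm down in the grip because I lifted before the fingers had fully closed. It therefore touched the cup floor 10 mm early, at 21 N. Pictures confirmed it was seated, and I waited longer before lifting the other three. I also viewed about 16 pictures against the budget of 14.

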